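# Fold and lock the document camera

### The arm

A 6-joint arm with a two-finger parallel gripper is mounted at the origin on the work surface. World frame = base frame: x ahead of the robot, y to its left, z up, the work surface at z = 0. Lengths are in mm, angles in rad, forces in N, time in s.
With the tool pointing down it reaches from about 350 to 975 mm from the base axis. Payload 7.1 kg.
Tool frame: the origin (TCP) lies at the very end of the fingers, on their centre line; the grasp point (between the pads) lies 19 mm behind it; x points along the fingers, y is the direction in which the jaws open and shut, and the axes are right-handed (so a half turn about x gives the same grasp; the last joint's range is limited). The gripper opens to 88 mm and grips with 3 to 60 N. Pads are 20 mm wide; open, the fingers measure 115 mm over their backs; the gripper's body (75 mm by 178 mm) begins 61 mm behind the grasp point.
Start: joints at [-1.123, 0.423, 1.63, -0, 1.089, -0.019], TCP at [281.283, -558.108, 183.175] pointing down, gripper open.
Joint ranges: [-3, 3], [-0.9, 2.11], [0.09, 2.58], [-1.31, 4.45], [0.11, 2.69], [-2.54, 2.54]. Speed limits (rad/s): [2.39, 2.39, 3.01, 3.14, 3.14, 3.14].

### API

Orientations are given as a rotation vector (axis times angle).
In Python, from workcell import ctrl gives the robot as it stands. The module is installed in compiled form; this text tells all that it offers.
- The arm moves only by the tool carry_out, never from a script. Its argument "commands" is a list of rows, each a list of 6 numbers: the shift along the tool's x, y, z in m, then the turn, a rotation vector about the tool's x, y, z in degrees. In form: [[tx, ty, tz, rx, ry, rz], ...]. A call has 1 to 8 rows; each row shifts and turns the pose as measured when the row begins, along the tool's axes as they then stand; what a row does not reach is not made up. A row lasts 1/8 s, in which the tool goes at most 62.5 mm and 10.7 degrees, less where a joint would pass 70% of its speed; a pose out of reach is approached as far as the arm can. A call with a gripper value outside its range is refused whole. "grip" is the closure, from 0 (fully open) to 1 (shut), set as the call begins (left out, the last holds). The fingers move at their own pace and stop on an object; the grip force is fixed at half the most. Time passes only in rows, so rows that do not move let the fingers close. It gives the time, the measured TCP pose, the force and the opening at its end, in the units of the state.
- ctrl.get_obs(): the state, without advancing time (a new reading comes with each control period).
- ctrl.get_image(name): name is "scene" or "top"; returns a dict with "pixels" (384x512x3 uint8, blue, green, red), "intrinsics" (3x3 intrinsics, pixels), "rvec" (rotation vector, rad) and "tvec" (3), from world to camera coordinates, as OpenCV has them. Camera axes: x right, y down, z forward; pixel columns grow to the right and rows downward; lengths in mm; the calibration is good to about 2 mm. A picture is of the moment at which its call begins. There is no depth.
- ctrl.close_job(): hands the job in, once; it reports no verdict.
The state is a dict: "t": time; "qpos": joint angles; "qvel": joint speeds; "joint_torque": joint torques, N m; "ee_pos": TCP position; "orientation": TCP orientation; "ft_force": force on the tool from outside, world axes, zero at the start; "moment": the same for the moment, N m; "width": finger opening in mm.
Only numpy, scipy, OpenCV 4.12 (cv2) and the standard library are available. Lean on these libraries where they do the work, as an engineer would, in place of code of your own. Each camera call takes 0.05 s, during which the arm holds its last target. There are 200 camera calls.

### The job

Fold the document camera down: press the red pad to tip its ratchet pawl free, push the camera head down with your fingertips until the arm lies fully home on its rest, then press the green pad to lock the pawl again. Only press and push: do not raise the arm or slam it down, leave the phone, stapler, stamp and glue bottle alone, and finish clear of everything.

Things in the scene. Friction and masses are not known exactly. Their poses are not given: they have to be found in the camera images.
- stand: The document camera's fixed stand: a grey base plate 360 (x) x 130 (y) x 12 mm high that cannot move. Origin: centre of the plate's underside, on the table. Its x axis runs along the plate from the pawl end to the camera-head end, y across it, z up. Two pairs of black cheeks (y within +-14 mm, up to 126 mm above the table) carry arm and pawl; a black rubber rest block, top 47 mm above the table, stands at x = 150 mm.
- camera_hinge (a point): Axis of the camera arm: the point on the hinge line in the middle of the arm, 60 mm above the table, at x = -50 mm, y = 0 of the stand. The hinge line is parallel to the stand's y axis.
- cam_arm (a joint): Angle of the camera arm above level (rad). 0 = folded fully home on the rest block, arm level and pointing along the stand's +x; larger = raised. It starts at about 0.80 to 0.95, held up by a steel ratchet tooth wheel: while the pawl is in, the arm cannot go below about 0.74. With the pawl free, the hinge is stiff, so that the arm stays wherever it is left and does not fall; about 3 to 7 N at the camera head moves it down. Stop at 0.
- head_top (a point): Centre of the top face of the camera head (a white box 70 mm along the arm, 80 mm across, 26 mm thick, a dark rubber patch on its top face), the place to push. It lies 200 mm along the arm from camera_hinge and 13 mm off the arm's centre line on the upper side; z axis = outward normal of that face, x axis = along the arm away from the hinge. When folded it is 73 mm above the table. The arm's bar is 14 mm wide and 18 mm thick.
- pawl (a joint): Tilt of the rocking pawl (rad), hinged on a line parallel to the stand's y axis, 118 mm above the table at x = -100 mm of the stand. 0 = level, its nose fully in the teeth (locked; the start); 0.22 = fully tipped, red pad down, nose out of the teeth (free; the nose clears the teeth from about 0.16). It has stops at both ends, no spring, and stays where it is put; 2 to 5 N on a pad tips it. Its nose can go back to 0 only when the arm is at home (or in another notch).
- red_pad (a point): Top of the ridge across the red thumb pad at the outer end of the pawl (pad 28 mm along the stand's x, 34 mm across). About 132 mm above the table when locked; pressing it straight down about 12 mm, to the stop, tips the pawl free. Open space below it.
- green_pad (a point): Top of the ridge across the green thumb pad at the inner end of the pawl, above the tooth wheel (28 x 34 mm). About 132 mm above the table when locked, some 12 mm higher when the pawl is free; pressing it straight down to the stop puts the nose back in the teeth.
- phone: Loose black phone, 150 x 72 x 9 mm, lying flat beside the stand; origin at the centre of its underside. Leave alone.
- stapler: Loose blue and black stapler, 130 x 32 x 48 mm; origin at the centre of its underside. Leave alone.
- stamp: Loose wooden hand stamp, 42 mm across, 78 mm tall, standing; origin at the centre of its underside. Leave alone.
- glue: Loose clear glue bottle with a green cap, 42 mm across, 100 mm tall, standing; origin at the centre of its underside. Leave alone.

How it is judged (in metres and radians):
On the way, in this order (a step that is already met when the one before it is completed fails the run):
1. the pawl is tipped free by the red pad while the arm is still raised (value of joint pawl above 0.17 rad and value of joint cam_arm above 0.7 rad), for 0.1 s.
2. with the pawl free, the arm is pushed down fully home (value of joint pawl above 0.14 rad and value of joint cam_arm below 0.035 rad), for 0.2 s.
3. the pawl is pressed back into its teeth with the arm at home (value of joint pawl below 0.04 rad and value of joint cam_arm below 0.035 rad), for 0.2 s.
At the end, for the whole second after the job is handed in: The arm is folded home (within 0.035 rad of level), the pawl is locked again (within 0.04 rad of level), all is at rest, and phone, stapler, stamp and glue bottle are within 20 mm of where they stood (all of step 3 and velocity of joint cam_arm between -0.05 and 0.05 rad/s and distance of each of phone, stapler, stamp, glue from where it was at the start of the episode below 0.02 m); the robot touches nothing.
It fails at once if the phone, stapler, stamp or glue bottle is moved or lifted (more than 20 mm) (distance of any of phone, stapler, stamp, glue from where it was at the start of the episode above 0.02 m).
It fails at once if the arm is lifted (above 0.99 rad) (value of joint cam_arm above 0.99 rad).
It fails at once if the arm is slammed down (faster than 2.5 rad/s) (velocity of joint cam_arm below -2.5 rad/s).
It also fails if it takes over 48 s, if anything falls off the work surface, if the arm or the gripper's body presses on something with over 40 N, if the wrist force passes 120 N, or if a joint passes its speed limit or range.

## Working session

There is one attempt and no reset: what is moved stays moved. The work goes in short steps, Python scripts to look and compute and a tool call to move; the robot and the scene stay as the last step left them, time stands still between calls to the robot, and variables do not carry over. Pictures are saved under pics/ and viewed, about 8 in all and at most 12, crops included, and the job is handed in when it is done.

Besides the shell and the picture viewer there is one more tool, called after "Request:" by a JSON object that holds its "name" and its "arguments". carry_out: Moves the arm, as the interface text tells. Its arguments: {"type":"object","properties":{"commands":{"type":"array"},"grip":{"type":"number"}},"required":["commands"]}

```bash
mkdir -p pics; python3 - <<'E'
from workcell import ctrl
import cv2,numpy as np
o=ctrl.get_obs();print(o)
for n in("scene","top"):
    d=ctrl.get_image(n);cv2.imwrite(f"pics/{n}0.png",d["pixels"]);np.savez(f"{n}0.npz",**d)
    R=cv2.Rodrigues(np.array(d["rvec"]))[0];print(n,d["intrinsics"],(-R.T@np.array(d["tvec"]).ravel()))
E
```

```text
{'t': 0.0, 'qpos': array([-1.12302388e+00,  4.23835111e-01,  1.63071066e+00,  1.67056071e-05,
        1.08858760e+00, -1.89772078e-02]), 'qvel': array([-0.00121495, -0.00161476,  0.00188869,  0.0006092 ,  0.00067027,
       -0.00098709]), 'joint_torque': array([ 1.11966106e-03, -5.44622934e+01, -2.73658794e+01,  6.44807238e-02,
        2.29094370e-02, -1.33344074e-04]), 'ee_pos': array([ 281.00939781, -557.56033628,  182.39720324]), 'orientation': array([ 1.96188569,  0.46794046, -1.96251767]), 'ft_force': array([ 0.165826  ,  0.13054582, -0.03066174]), 'moment': array([0.01850422, 0.02234693, 0.03492301]), 'width': 87.75356560352843}
scene [[363.23918537   0.         254.5726528 ]
 [  0.         363.23918537 183.91884379]
 [  0.           0.           1.        ]] [ 766.86793915 -311.76682384  666.63777938]
top [[428.92680148   0.         254.71968542]
 [  0.         428.92680148 189.84058039]
 [  0.           0.           1.        ]] [527.16181479   4.22232249 962.34786009]
```

View pics/scene0.png

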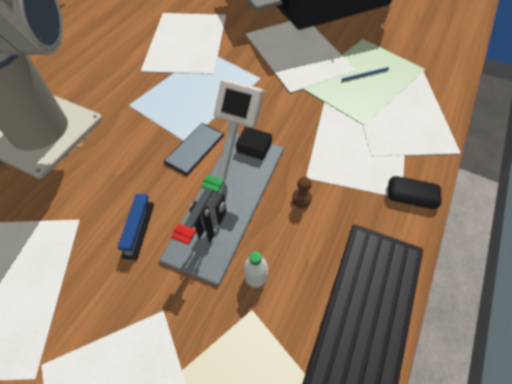

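View pics/top0.png

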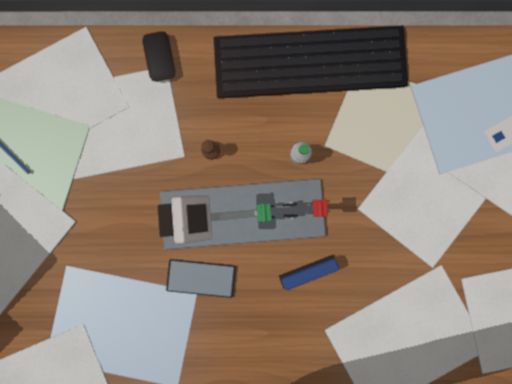

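The scene view shows the red pad at (183,234), the green pad at (213,183) and the head at (240,103). In the top view red is at (320,208), green at (264,212) and the head at (195,219). The stand runs along world +y, and the stapler and phone lie on the robot's side.

```bash
cat >h.py <<'E'
import cv2,numpy as np
def ray(d,uv):
    R=cv2.Rodrigues(np.array(d["rvec"]))[0];C=-R.T@np.array(d["tvec"]).ravel()
    v=R.T@np.linalg.inv(d["intrinsics"])@np.array([*uv,1.]);return C,v/np.linalg.norm(v)
def onz(d,uv,z):
    C,v=ray(d,uv);return C+v*(z-C[2])/v[2]
def tri(a,ua,b,ub):
    A=np.zeros((3,3));y=np.zeros(3);L=[ray(a,ua),ray(b,ub)]
    for C,v in L:
        P=np.eye(3)-np.outer(v,v);A+=P;y+=P@C
    X=np.linalg.solve(A,y);return X,[np.linalg.norm((np.eye(3)-np.outer(v,v))@(X-C)) for C,v in L]
def mask(p,col):
    h=cv2.cvtColor(p,cv2.COLOR_BGR2HSV);H,S,V=cv2.split(h)
    m=((H<6)|(H>174))&(S>190)&(V>110) if col=="red" else (H>55)&(H<85)&(S>150)&(V>60)
    return m.astype(np.uint8)
def blobs(p,col):
    n,l,s,c=cv2.connectedComponentsWithStats(mask(p,col));return [(c[i].round(1),s[i]) for i in range(1,n) if s[i][4]>25]
E
python3 - <<'E'
from h import *
D={n:dict(np.load(n+"0.npz")) for n in("scene","top")}
for n in D:
    for c in("red","green"): print(n,c,blobs(D[n]["pixels"],c))
t=D["top"]
c=[onz(t,u,12) for u in((160,190),(322,181),(325,238),(163,248))];print(np.round(c))
a,b=D["scene"]["pixels"][75:275,150:290],t["pixels"][165:265,150:345]
cv2.imwrite("pics/crop.png",np.hstack([cv2.resize(a,(420,600),interpolation=3),cv2.copyMakeBorder(cv2.resize(b,(380,195)),0,405,0,0,0)]))
E
```

```text
scene red [(array([182.5, 233.3]), array([172, 225,  23,  18, 235], dtype=int32))]
scene green [(array([212.1, 183.1]), array([204, 178,  18,  13, 121], dtype=int32))]
top red []
top green []
[[ 568.  215.   12.]
 [ 588. -144.   12.]
 [ 462. -150.   12.]
 [ 440.  207.   12.]]
```

View pics/crop.png

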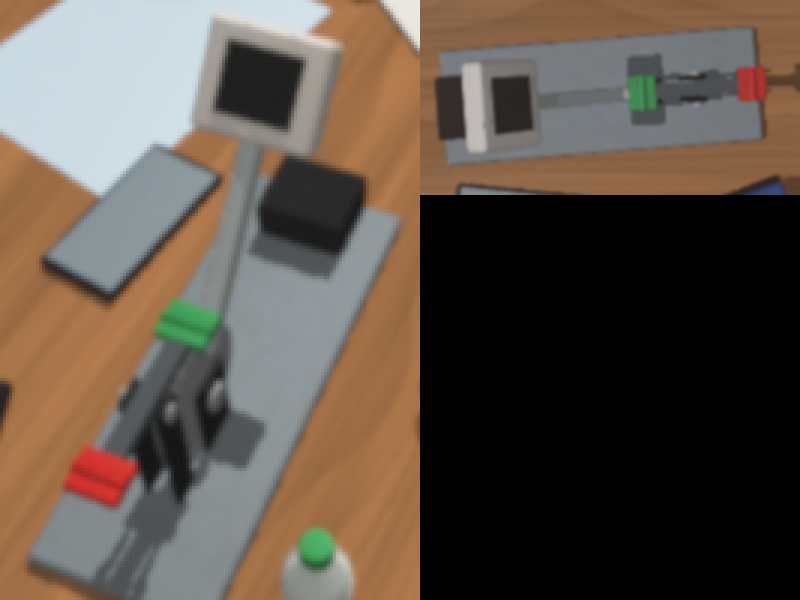

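The crop shows both pads' ridges clearly, and the head's rubber patch faces up. The plate measures 359 x 127 mm, which matches the given size. Next I loosen the colour masks for the top view and triangulate.

```bash
sed -i 's/(S>190)&(V>110)/(S>170)\&(V>90)/;s/(S>150)&(V>60)/(S>110)\&(V>60)/' h.py; python3 - <<'E'
from h import *
D={n:dict(np.load(n+"0.npz")) for n in("scene","top")}
s,t=D["scene"],D["top"]
print(blobs(s["pixels"],"green"),blobs(t["pixels"],"green"),[b for b in blobs(t["pixels"],"red") if 300<b[0][0]<345])
C=np.array([514.5,32,0]);ex=np.array([-.0585,.998,0]);ex/=np.linalg.norm(ex);ey=np.array([-ex[1],ex[0],0])
def patch(p,x,y,w,h):
    g=cv2.cvtColor(p,cv2.COLOR_BGR2GRAY)[y:y+h,x:x+w];n,l,st,c=cv2.connectedComponentsWithStats((g<80).astype(np.uint8))
    i=1+np.argmax(st[1:,4]);print(st[i]);return c[i]+[x,y]
ps=patch(s["pixels"],219,86,35,32);pt=patch(t["pixels"],184,200,24,38)
for n,a,b in(("red",(183,233),(320,208)),("green",(212.5,183),(264,212)),("head",ps,pt)):
    X,e=tri(s,a,t,b);print(n,a,b,X.round(1),np.round(e,1),"stand",((X-C)@ex).round(1),((X-C)@ey).round(1))
E
```

```text
[(array([212.5, 183.1]), array([203, 176,  20,  16, 214], dtype=int32)), (array([254.9, 257.5]), array([250, 252,  10,  12,  96], dtype=int32))] [(array([303.5, 148.8]), array([300, 145,   8,   8,  55], dtype=int32)), (array([263.9, 212.2]), array([257, 204,  15,  17, 219], dtype=int32))] [(array([320.4, 207.8]), array([313, 199,  15,  18, 205], dtype=int32))]
[  3   3  29  29 601]
[  3   4  21  30 558]
red (183, 233) (320, 208) [ 529.1 -121.6  124.2] [1.6 1.6] stand -154.2 -5.6
green (212.5, 183) (264, 212) [521.4 -12.3 124.6] [1.6 1.6] stand -44.6 -4.3
head [235.81863561 102.92512479] [196.92473118 218.14874552] [511.4 105.8 216.4] [1.3 1.3] stand 73.9 -1.2
```

Request:
{"name": "carry_out", "arguments": {"commands": [[0,0,0,0,0,0]], "grip": 1}}

```text
t: 0.22
ee_pos: [281.0, -557.4, 182.1]
orientation: [1.962, 0.469, -1.963]
ft_force: [-0.3, 0.3, 0.5]
width: 81.0
```

```bash
cat >>h.py <<'E'
from scipy.spatial.transform import Rotation as Ro
def togo(o,P):
    R=Ro.from_rotvec(o["orientation"]);return R.inv().apply(np.array(P)-o["ee_pos"])
E
python3 - <<'E'
from h import *
from workcell import ctrl
o=ctrl.get_obs();R=Ro.from_rotvec(o["orientation"]).as_matrix();print(R.round(3),o["ee_pos"].round(1))
print("to red +20",togo(o,(529,-122,155)).round(1))
E
```

```text
[[-0.001  0.45  -0.893]
 [ 0.002 -0.893 -0.45 ]
 [-1.    -0.002 -0.   ]] [ 281.  -557.4  182.1]
to red +20 [  27.7 -277.1 -417.4]
```

Request:
{"name": "carry_out", "arguments": {"commands": [[0,0,0,-8.4,0,0],[0,0,0,-8.4,0,0],[0,0,0,-8.4,0,0],[0,0,0,-8.4,0,0],[0,0,0,-8.4,0,0],[0,0,0,-8.4,0,0],[0,0,0,-8.4,0,0],[0,0,0,-8.4,0,0]]}}

```text
t: 1.23
ee_pos: [280.2, -555.9, 180.0]
orientation: [1.133, 1.264, -1.129]
ft_force: [-0.1, 0.3, 0.7]
width: 1.9
```

```bash
python3 - <<'E'
from h import *
from workcell import ctrl
o=ctrl.get_obs();R=Ro.from_rotvec(o["orientation"]).as_matrix();print(R.round(3),o["ee_pos"].round(1),o["qpos"].round(2))
print("to red +40",togo(o,(529,-122,172)).round(1))
E
```

```text
[[-0.003  0.994  0.107]
 [ 0.006  0.107 -0.994]
 [-1.    -0.002 -0.006]] [ 280.2 -555.9  180. ] [-1.12  0.43  1.63 -0.    1.09 -1.23]
to red +40 [   9.8  293.7 -404.8]
```

Request:
{"name": "carry_out", "arguments": {"commands": [[0,0.037,-0.05,-0.4,0,0],[0,0.037,-0.05,-0.4,0,0],[0,0.037,-0.05,-0.4,0,0],[0,0.037,-0.05,-0.4,0,0],[0,0.037,-0.05,-0.4,0,0],[0,0.037,-0.05,-0.4,0,0],[0,0.037,-0.05,-0.4,0,0],[0,0,0,0,0,0]]}}

```text
t: 2.22
ee_pos: [494.8, -171.3, 180.9]
orientation: [1.096, 1.283, -1.091]
ft_force: [0.3, -0.2, 0.0]
width: 0.3
```

```bash
python3 - <<'E'
from h import *
from workcell import ctrl
o=ctrl.get_obs();R=Ro.from_rotvec(o["orientation"]).as_matrix();print(R.round(3),o["ee_pos"].round(1),o["qpos"].round(2))
print("to red",togo(o,(529,-122,142)).round(1))
E
```

```text
[[-0.001  0.988  0.156]
 [ 0.005  0.156 -0.988]
 [-1.     0.    -0.005]] [ 494.8 -171.3  180.9] [-0.36  0.28  1.85  0.    1.01 -0.52]
to red [ 39.1  41.5 -43.2]
```

Request:
{"name": "carry_out", "arguments": {"commands": [[0,0.021,-0.021,2.8,0,0],[0,0.021,-0.021,2.8,0,0],[0.015,0,0,0,0,0],[0.018,0,0,0,0,0],[0,0,0,0,0,0]]}}

```text
t: 2.85
ee_pos: [528.4, -126.7, 145.2]
orientation: [1.168, 1.241, -1.169]
ft_force: [-0.2, -0.1, -0.1]
width: -0.1
```

```bash
python3 - <<'E'
from h import *
from workcell import ctrl
o=ctrl.get_obs();R=Ro.from_rotvec(o["orientation"]).as_matrix();print(R.round(3),o["ee_pos"].round(1))
print("to red",togo(o,(529,-122,120)).round(1))
d=ctrl.get_image("scene");a=d["pixels"][160:300,120:280];e=ctrl.get_image("top")["pixels"][150:290,240:380]
cv2.imwrite("pics/r1.png",np.hstack([cv2.resize(a,(400,350),interpolation=2),cv2.resize(e,(350,350),interpolation=2)]))
E
```

```text
[[-0.004  0.998  0.057]
 [ 0.003  0.057 -0.998]
 [-1.    -0.004 -0.003]] [ 528.4 -126.7  145.2]
to red [25.2  0.9 -4.6]
```

View pics/r1.png

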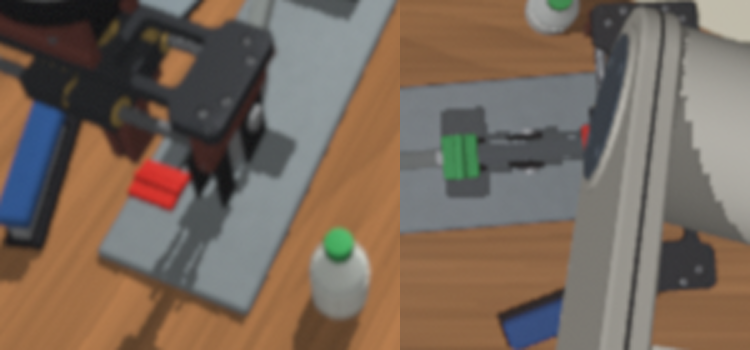

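The crop shows the red pad at about (160,185), apparently uncovered. I expected the fingertips just above it, so I'll project the TCP into the picture.

```bash
python3 - <<'E'
from h import *
from workcell import ctrl
o=ctrl.get_obs();R=Ro.from_rotvec(o["orientation"]).as_matrix();print(o["ee_pos"],o["width"])
d=ctrl.get_image("scene")
pts=np.array([o["ee_pos"]+R@np.array(k) for k in((0,0,0),(-40,0,0),(-80,0,0),(-80,89,0),(-80,-89,0))])
px=cv2.projectPoints(pts,np.array(d["rvec"]),np.array(d["tvec"]),d["intrinsics"],None)[0].reshape(-1,2);print(px.round())
p=d["pixels"].copy()
for u in px: cv2.circle(p,tuple(int(v) for v in u.round()),2,(0,255,255),-1)
cv2.imwrite("pics/r2.png",cv2.resize(p[100:300,60:320],(780,600),interpolation=2))
E
```

```text
[ 529.68165065 -126.8467909   146.70655125] 0.7603785676108649
[[178. 230.]
 [173. 217.]
 [168. 203.]
 [224. 225.]
 [116. 183.]]
```

View pics/r2.png

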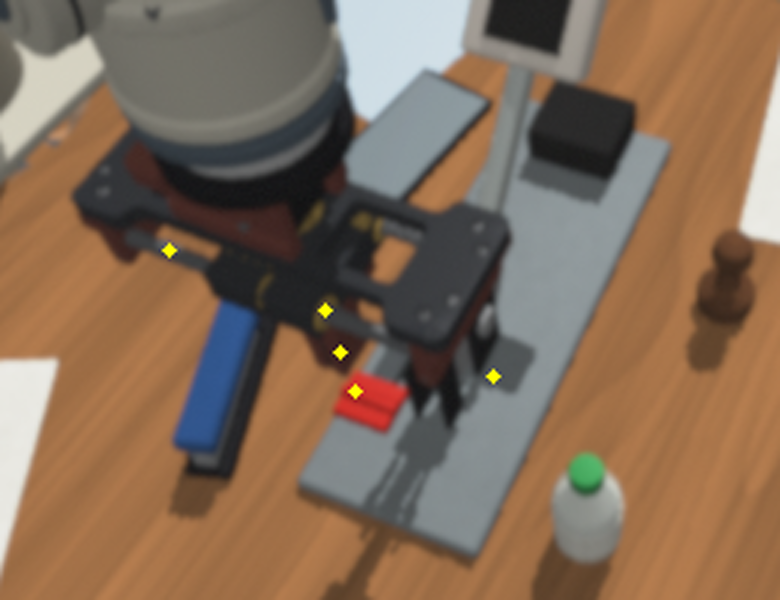

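The projected TCP (178,230) sits about 5 px down and right of the visible fingertip, which is near (174,223). The tip will meet the robot-side end of the ridge, so I shift a little and then descend by touch.

Request:
{"name": "carry_out", "arguments": {"commands": [[0,0.006,-0.004,0,0,0],[0.006,0,0,0,0,0],[0.004,0,0,0,0,0],[0,0,0,0,0,0]]}}

```text
t: 3.5
ee_pos: [537.1, -122.9, 137.9]
orientation: [1.17, 1.235, -1.166]
ft_force: [-0.0, -0.2, 0.2]
width: 0.8
```

Request:
{"name": "carry_out", "arguments": {"commands": [[0.004,0,0,0,0,0],[0.003,0,0,0,0,0]]}}

```text
t: 3.75
ee_pos: [537.2, -122.8, 130.6]
orientation: [1.17, 1.235, -1.165]
ft_force: [-0.4, -0.6, 0.2]
width: 0.4
```

Request:
{"name": "carry_out", "arguments": {"commands": [[0.003,0,0,0,0,0],[0.003,0,0,0,0,0]]}}

```text
t: 4.0
ee_pos: [537.1, -122.8, 124.1]
orientation: [1.17, 1.235, -1.165]
ft_force: [0.1, 0.2, 0.0]
width: 0.3
```

No force at 124 mm, so I check by picture before going deeper.

```bash
python3 - <<'E'
from h import *
from workcell import ctrl
o=ctrl.get_obs();print(o["ee_pos"],o["ft_force"])
d=ctrl.get_image("scene");print(blobs(d["pixels"],"red"),blobs(d["pixels"],"green"))
cv2.imwrite("pics/r3.png",cv2.resize(d["pixels"][160:260,120:250],(780,600),interpolation=2))
E
```

```text
[ 537.1072613  -122.80427722  124.13182362] [0.09023077 0.22434157 0.04931838]
[(array([183.2, 234.2]), array([172, 227,  24,  16, 235], dtype=int32))] [(array([211.3, 177.9]), array([207, 176,  10,   5,  34], dtype=int32)), (array([255. , 257.6]), array([250, 252,  11,  12,  98], dtype=int32))]
```

View pics/r3.png

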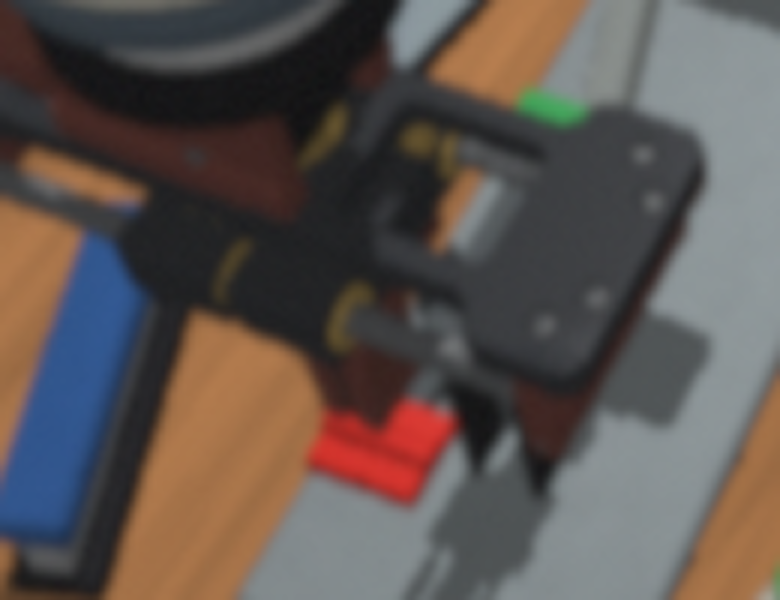

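Request:
{"name": "carry_out", "arguments": {"commands": [[0.003,0,0,0,0,0],[0.002,0,0,0,0,0]]}}

```text
t: 4.3
ee_pos: [536.9, -122.8, 118.4]
orientation: [1.17, 1.236, -1.166]
ft_force: [0.6, -0.4, 0.0]
width: 0.4
```

Request:
{"name": "carry_out", "arguments": {"commands": [[0.003,0,0,0,0,0],[0.002,0,0,0,0,0]]}}

```text
t: 4.55
ee_pos: [537.0, -122.8, 113.1]
orientation: [1.17, 1.235, -1.166]
ft_force: [-0.4, 0.3, -0.3]
width: 0.5
```

```bash
python3 - <<'E'
from h import *
from workcell import ctrl
o=ctrl.get_obs();print(o["ee_pos"],o["ft_force"])
d=ctrl.get_image("scene");t=ctrl.get_image("top");print(blobs(d["pixels"],"red"),blobs(t["pixels"],"green"))
R=Ro.from_rotvec(o["orientation"]).as_matrix()
print(cv2.projectPoints(o["ee_pos"],np.array(d["rvec"]),np.array(d["tvec"]),d["intrinsics"],None)[0])
cv2.imwrite("pics/r4.png",cv2.resize(d["pixels"][210:255,150:220],(770,495),interpolation=2))
E
```

```text
[ 536.96434109 -122.76208121  113.12162196] [-0.3735923   0.33710246 -0.31528627]
[(array([183.6, 235. ]), array([172, 228,  24,  15, 186], dtype=int32))] [(array([303.5, 148.8]), array([300, 145,   8,   8,  55], dtype=int32)), (array([263.9, 212.3]), array([257, 204,  15,  17, 216], dtype=int32))]
[[[186.73765455 238.63232175]]]
```

View pics/r4.png

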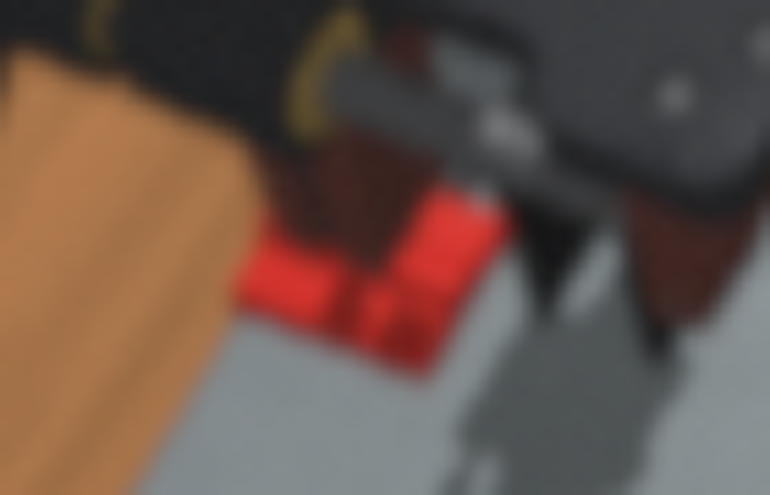

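The tip is still above the pad: its shadow falls on the red pad at (187,240) and the green pad has not moved. The shut fingertips evidently end higher than the reported TCP, so I keep descending by touch.

Request:
{"name": "carry_out", "arguments": {"commands": [[0.003,0,0,0,0,0],[0.001,0,0,0,0,0]]}}

```text
t: 4.9
ee_pos: [537.0, -122.8, 109.0]
orientation: [1.17, 1.235, -1.166]
ft_force: [-0.2, -0.1, 0.9]
width: 0.7
```

Request:
{"name": "carry_out", "arguments": {"commands": [[0.003,0,0,0,0,0],[0.001,0,0,0,0,0]]}}

```text
t: 5.15
ee_pos: [537.0, -122.8, 104.7]
orientation: [1.17, 1.235, -1.166]
ft_force: [0.1, -0.3, -0.5]
width: 0.3
```

```bash
python3 - <<'E'
from h import *
from workcell import ctrl
o=ctrl.get_obs();print(o["ee_pos"],o["ft_force"])
d=ctrl.get_image("scene");t=ctrl.get_image("top");print(blobs(d["pixels"],"red"),blobs(t["pixels"],"green"))
E
```

```text
[ 537.01317115 -122.77878152  104.71857396] [ 0.13803133 -0.28886089 -0.51110599]
[(array([183.6, 235.6]), array([172, 229,  24,  14, 146], dtype=int32))] [(array([303.5, 148.8]), array([300, 145,   8,   8,  55], dtype=int32)), (array([263.9, 212.3]), array([257, 204,  15,  17, 216], dtype=int32))]
```

Request:
{"name": "carry_out", "arguments": {"commands": [[0.003,0,0,0,0,0],[0.001,0,0,0,0,0]]}}

```text
t: 5.5
ee_pos: [537.2, -122.8, 100.7]
orientation: [1.17, 1.235, -1.165]
ft_force: [-0.0, 0.3, 0.1]
width: 0.4
```

Request:
{"name": "carry_out", "arguments": {"commands": [[0.003,0,0,0,0,0],[0.001,0,0,0,0,0]]}}

```text
t: 5.75
ee_pos: [537.1, -122.8, 96.4]
orientation: [1.17, 1.235, -1.165]
ft_force: [-0.1, 0.3, 0.2]
width: 0.5
```

```bash
python3 - <<'E'
from h import *
from workcell import ctrl
o=ctrl.get_obs();print(o["ee_pos"],o["ft_force"])
d=ctrl.get_image("scene");t=ctrl.get_image("top");print(blobs(d["pixels"],"red"),blobs(t["pixels"],"green"))
cv2.imwrite("pics/r5.png",np.hstack([cv2.resize(d["pixels"][190:260,140:230],(540,420),interpolation=2)]))
E
```

```text
[ 537.14062444 -122.78485778   96.37987892] [-0.06457978  0.30486202  0.15511948]
[(array([181.6, 236.4]), array([172, 230,  22,  13,  95], dtype=int32))] [(array([303.5, 148.8]), array([300, 145,   8,   8,  55], dtype=int32)), (array([264. , 212.3]), array([257, 204,  15,  17, 217], dtype=int32))]
```

View pics/r5.png

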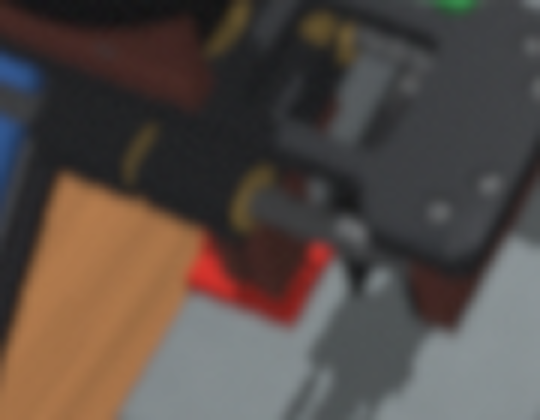

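Request:
{"name": "carry_out", "arguments": {"commands": [[0.003,0,0,0,0,0],[0.001,0,0,0,0,0]]}}

```text
t: 6.1
ee_pos: [537.4, -122.9, 92.4]
orientation: [1.17, 1.235, -1.165]
ft_force: [-0.6, 0.2, 1.5]
width: 0.2
```

```bash
python3 - <<'E'
from h import *
from workcell import ctrl
o=ctrl.get_obs();print(o["ee_pos"],o["ft_force"],o["moment"],o["joint_torque"].round(2),o["qpos"].round(4))
d=ctrl.get_image("scene");t=ctrl.get_image("top");print(blobs(d["pixels"],"red"),blobs(t["pixels"],"green"))
s0=np.load("scene0.npz");t0=np.load("top0.npz")
for a,b,n,r in((d,s0,"s",(slice(205,250),slice(160,215))),(t,t0,"t",(slice(195,225),slice(295,340)))):
    x=cv2.absdiff(a["pixels"],b["pixels"]).max(2)[r]; print(n); print("\n".join("".join("#" if v>40 else "." for v in q) for q in x))
E
```

```text
[ 537.38987916 -122.8684873    92.44806661] [-0.56773362  0.20200142  1.54087279] [-0.03435032  0.09253166  0.02596144] [  0.18 -48.74 -21.47   0.14  -0.21   0.  ] [-0.2477  0.4399  1.8583  0.0027  0.8415 -0.3058]
[(array([179.8, 236.5]), array([172, 230,  21,  13,  70], dtype=int32))] [(array([303.5, 148.8]), array([300, 145,   8,   8,  55], dtype=int32)), (array([263.9, 212.3]), array([257, 204,  15,  17, 215], dtype=int32))]
s
#################################......................
#################################..#...................
################################..##...................
###############################...##...................
##############################...###...................
##############################..####...................
##############################..####...................
##############################..###....................
###############################........................
###############################........................
##############################.........................
##############################....................
[... 2535 characters left out ...]
##########
..............#########################......
.............##########################......
.............##########################......
.............#########################.......
.............#....####################.......
...................###################.......
...................###################.......
......................###...#..#######.......
...............................#######.......
...............................#######.......
...............................######.#######
...............................######.#######
...............................######.#####..
...............................######........
...............................######........
```

Upward force of 1.5 N: contact is probably starting. I go on in small steps.

Request:
{"name": "carry_out", "arguments": {"commands": [[0.002,0,0,0,0,0],[0.001,0,0,0,0,0]]}}

```text
t: 6.45
ee_pos: [537.6, -123.3, 89.7]
orientation: [1.169, 1.234, -1.165]
ft_force: [-0.5, -1.2, 2.4]
width: 0.5
```

Request:
{"name": "carry_out", "arguments": {"commands": [[0.002,0,0,0,0,0],[0.001,0,0,0,0,0]]}}

```text
t: 6.7
ee_pos: [537.7, -123.6, 86.6]
orientation: [1.169, 1.233, -1.165]
ft_force: [-0.4, -0.4, 2.4]
width: 0.6
```

```bash
cat >st.py <<'E'
from h import *
from workcell import ctrl
o=ctrl.get_obs();print(o["ee_pos"],o["ft_force"])
d=ctrl.get_image("scene");t=ctrl.get_image("top")
for n,x in(("s",d),("t",t)):
  for c in("red","green"):print(n,c,[(list(a),list(map(int,b))) for a,b in blobs(x["pixels"],c) if (n=="s" or 250<a[0]<345)])
E
python3 st.py
```

```text
[ 537.69554101 -123.55504002   86.6094053 ] [-0.37714947 -0.4374888   2.44772104]
s red [([np.float64(180.0), np.float64(238.7)], [172, 233, 21, 12, 67])]
s green [([np.float64(211.8), np.float64(181.8)], [202, 174, 21, 17, 227]), ([np.float64(255.0), np.float64(257.6)], [250, 252, 11, 12, 98])]
t red []
t green [([np.float64(303.5), np.float64(148.8)], [300, 145, 8, 8, 55]), ([np.float64(264.4), np.float64(212.2)], [257, 204, 15, 17, 219])]
```

Contact was at a reported 92 mm, so the real tip is about 38 mm above the reported TCP. The pawl is tipping: green has risen and red has dropped. I carry on to the stop.

Request:
{"name": "carry_out", "arguments": {"commands": [[0.002,0,0,0,0,0],[0.002,0,0,0,0,0]]}}

```text
t: 7.05
ee_pos: [537.9, -123.6, 82.5]
orientation: [1.169, 1.233, -1.165]
ft_force: [-1.0, -1.2, 2.4]
width: 0.6
```

Request:
{"name": "carry_out", "arguments": {"commands": [[0.002,0,0,0,0,0],[0.002,0,0,0,0,0]]}}

```text
t: 7.3
ee_pos: [538.3, -123.6, 79.5]
orientation: [1.169, 1.233, -1.164]
ft_force: [-7.1, 0.4, 27.0]
width: 0.5
```

```bash
python3 st.py
```

```text
[ 538.33175205 -123.6426582    79.48937805] [-7.14481917  0.37519487 26.9817463 ]
s red [([np.float64(177.9), np.float64(239.8)], [174, 235, 12, 10, 37])]
s green [([np.float64(211.0), np.float64(180.6)], [201, 173, 21, 17, 234]), ([np.float64(255.0), np.float64(257.6)], [250, 252, 11, 12, 98])]
t red []
t green [([np.float64(303.5), np.float64(148.8)], [300, 145, 8, 8, 55]), ([np.float64(265.3), np.float64(212.1)], [258, 204, 15, 17, 224])]
```

The stop is reached (27 N) after about 13 mm of travel, with red down and green raised. Now I retreat upward and cross to above the head.

Request:
{"name": "carry_out", "arguments": {"commands": [[-0.03,0,0,0,0,0],[-0.05,0,0,0,0,0],[-0.055,0,0,0,0,0],[0,-0.002,-0.055,0,0,0],[0,-0.002,-0.055,0,0,0],[0,-0.002,-0.055,0,0,0],[0,-0.002,-0.05,0,0,0],[0,0,0,0,0,0]]}}

```text
t: 8.4
ee_pos: [517.0, 98.4, 218.4]
orientation: [1.176, 1.235, -1.164]
ft_force: [0.2, -0.1, -0.8]
width: 0.6
```

```bash
cat >>st.py <<'E'
cv2.imwrite(f"pics/st{int(o['t']*100)}.png",d["pixels"][:300,100:400]);print("file",int(o['t']*100))
R=Ro.from_rotvec(o["orientation"]).as_matrix();print(R.round(3))
E
python3 st.py;cp pics/st*.png pics/now.png; python3 -c "
from h import *
cv2.imwrite('pics/h1.png',cv2.resize(cv2.imread('pics/now.png')[0:225],(800,600),interpolation=2))"
```

```text
[517.03510607  98.35695522 218.42977687] [ 0.21037574 -0.14874644 -0.84960548]
s red [([np.float64(184.2), np.float64(237.0)], [175, 229, 20, 17, 241])]
s green [([np.float64(210.9), np.float64(180.9)], [202, 173, 19, 17, 212]), ([np.float64(254.9), np.float64(257.6)], [250, 252, 11, 12, 97])]
t red [([np.float64(319.6), np.float64(207.8)], [313, 200, 14, 16, 183])]
t green [([np.float64(303.6), np.float64(148.8)], [300, 145, 8, 8, 54]), ([np.float64(265.2), np.float64(212.6)], [259, 205, 14, 16, 173])]
file 840
[[ 0.004  0.999  0.053]
 [ 0.005  0.053 -0.999]
 [-1.     0.004 -0.005]]
```

View pics/h1.png

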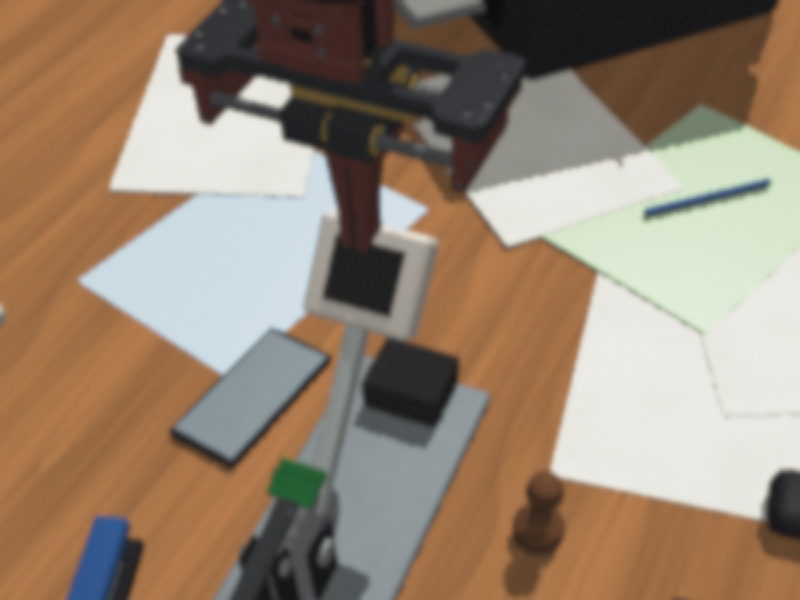

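The view shows the fingers above the rubber patch, with the tip at (235,93) and the patch centre at (236,103). Green is raised, so the pawl is still free. I check which TCP offset fits.

```bash
python3 - <<'E'
from h import *
d=dict(np.load("scene0.npz"))
P=np.array([[517,98.4,218.4],[512,98.4,258.4],[517,98.4,258.4],[512,98.4,240]])
print(cv2.projectPoints(P,d["rvec"],d["tvec"],d["intrinsics"],None)[0].reshape(-1,2).round(1))
E
```

```text
[[235.8 105.8]
 [231.9  87.1]
 [234.6  88. ]
 [232.6  95.5]]
```

Request:
{"name": "carry_out", "arguments": {"commands": [[0.01,0,0,0,0,0],[0.006,0,0,0,0,0],[0,0,0,0,0,0]]}}

```text
t: 8.88
ee_pos: [517.4, 92.9, 200.4]
orientation: [1.179, 1.232, -1.171]
ft_force: [-0.0, -1.1, -0.2]
width: 0.6
```

Request:
{"name": "carry_out", "arguments": {"commands": [[0.006,0,-0.008,0,0,0],[0.004,0,-0.004,0,0,0],[0,0,0,0,0,0]]}}

```text
t: 9.25
ee_pos: [517.1, 104.9, 189.9]
orientation: [1.18, 1.231, -1.172]
ft_force: [1.0, -1.0, 1.5]
width: 0.7
```

Request:
{"name": "carry_out", "arguments": {"commands": [[0.004,0,0,0,0,0],[0.003,0,0,0,0,0]]}}

```text
t: 9.5
ee_pos: [518.3, 105.3, 184.1]
orientation: [1.181, 1.23, -1.17]
ft_force: [-1.2, -0.7, 5.5]
width: 0.4
```

Request:
{"name": "carry_out", "arguments": {"commands": [[0.004,0,0,0,0,0],[0.003,0,0,0,0,0]]}}

```text
t: 9.75
ee_pos: [519.5, 105.5, 178.3]
orientation: [1.182, 1.228, -1.167]
ft_force: [-1.8, -1.2, 5.6]
width: 0.7
```

Contact is steady at 5.5 N. I follow the arc down.

Request:
{"name": "carry_out", "arguments": {"commands": [[0.006,-0.001,-0.007,0,0,0],[0.006,-0.001,-0.007,0,0,0],[0.008,-0.001,-0.007,0,0,0],[0.008,-0.001,-0.007,0,0,0],[0.009,0,-0.006,0,0,0],[0.009,0,-0.006,0,0,0]]}}

```text
t: 10.5
ee_pos: [516.1, 147.0, 131.0]
orientation: [1.184, 1.223, -1.164]
ft_force: [0.3, -2.3, 2.2]
width: 0.4
```

Request:
{"name": "carry_out", "arguments": {"commands": [[0.009,0,-0.005,0,0,0],[0.009,0,-0.005,0,0,0],[0.01,-0.001,-0.004,0,0,0],[0.01,-0.001,-0.004,0,0,0],[0.01,0,-0.003,0,0,0]]}}

```text
t: 11.12
ee_pos: [514.1, 170.3, 79.7]
orientation: [1.185, 1.223, -1.162]
ft_force: [-0.5, -0.5, 4.2]
width: 0.5
```

```bash
python3 st.py
```

```text
[514.08642531 170.34408895  79.71859612] [-0.45243738 -0.45722782  4.19833884]
s red [([np.float64(184.2), np.float64(236.8)], [174, 228, 22, 19, 263])]
s green [([np.float64(210.9), np.float64(181.0)], [201, 173, 20, 17, 218]), ([np.float64(254.9), np.float64(257.6)], [250, 252, 11, 12, 97])]
t red [([np.float64(319.5), np.float64(207.8)], [313, 200, 14, 16, 183])]
t green [([np.float64(303.6), np.float64(148.8)], [300, 145, 8, 8, 54]), ([np.float64(265.4), np.float64(212.2)], [259, 204, 14, 17, 199])]
file 1112
[[ 0.014  0.999  0.046]
 [ 0.005  0.046 -0.999]
 [-1.     0.014 -0.004]]
```

The pawl is still free (green pad unchanged). I push on towards home, ending in small steps.

Request:
{"name": "carry_out", "arguments": {"commands": [[0.009,0,-0.002,0,0,0],[0.009,0,-0.002,0,0,0],[0.008,0,-0.001,0,0,0],[0.006,0,-0.001,0,0,0]]}}

```text
t: 11.72
ee_pos: [512.6, 177.1, 45.2]
orientation: [1.184, 1.226, -1.165]
ft_force: [-0.3, -1.0, 4.3]
width: 0.6
```

Request:
{"name": "carry_out", "arguments": {"commands": [[0.004,0,0,0,0,0],[0.003,0,0,0,0,0]]}}

```text
t: 11.98
ee_pos: [512.6, 177.6, 37.6]
orientation: [1.184, 1.226, -1.165]
ft_force: [-1.0, 3.2, 3.6]
width: 0.5
```

Request:
{"name": "carry_out", "arguments": {"commands": [[0.003,0,0,0,0,0],[0.002,0,0,0,0,0]]}}

```text
t: 12.22
ee_pos: [512.7, 177.9, 33.5]
orientation: [1.185, 1.226, -1.165]
ft_force: [-9.6, 0.2, 33.9]
width: 0.3
```

Request:
{"name": "carry_out", "arguments": {"commands": [[0.002,0,0,0,0,0],[0.002,0,0,0,0,0]]}}

```text
t: 12.48
ee_pos: [512.7, 177.9, 33.5]
orientation: [1.184, 1.226, -1.165]
ft_force: [-9.1, -0.2, 28.1]
width: 0.3
```

Firmly on the rest (about 30 N at a tip height that corresponds to 73 mm). I raise the tool and go to the green pad.

Request:
{"name": "carry_out", "arguments": {"commands": [[-0.03,0,0,0,0,0],[-0.04,0,0,0,0,0],[-0.04,0,0,0,0,0],[0,0.002,0.05,0,0,0],[0,0.002,0.05,0,0,0],[0,0.002,0.05,0,0,0],[0,0,0.035,0,0,0],[0,0,0,0,0,0]]}}

```text
t: 13.48
ee_pos: [525.2, -15.8, 145.5]
orientation: [1.177, 1.224, -1.167]
ft_force: [-0.1, 0.6, 0.2]
width: 0.4
```

```bash
python3 st.py; python3 - <<'E'
from h import *
from workcell import ctrl
o=ctrl.get_obs();print("togo",togo(o,(528,-13,110)).round(1))
a=ctrl.get_image("scene")["pixels"][70:250,130:300]
cv2.imwrite("pics/g1.png",cv2.resize(a,(566,600),interpolation=2))
E
```

```text
[525.19683568 -15.79818804 145.54076539] [-0.09812871  0.56456221  0.17530946]
s red [([np.float64(184.2), np.float64(236.8)], [175, 229, 20, 17, 234])]
s green [([np.float64(211.0), np.float64(180.7)], [201, 173, 21, 17, 238]), ([np.float64(254.9), np.float64(257.6)], [250, 252, 11, 12, 97])]
t red []
t green [([np.float64(303.5), np.float64(148.8)], [300, 145, 8, 8, 55])]
file 1347
[[ 0.009  0.999  0.049]
 [-0.001  0.049 -0.999]
 [-1.     0.009  0.001]]
togo [35.5  2.6 -0.6]
```

View pics/g1.png

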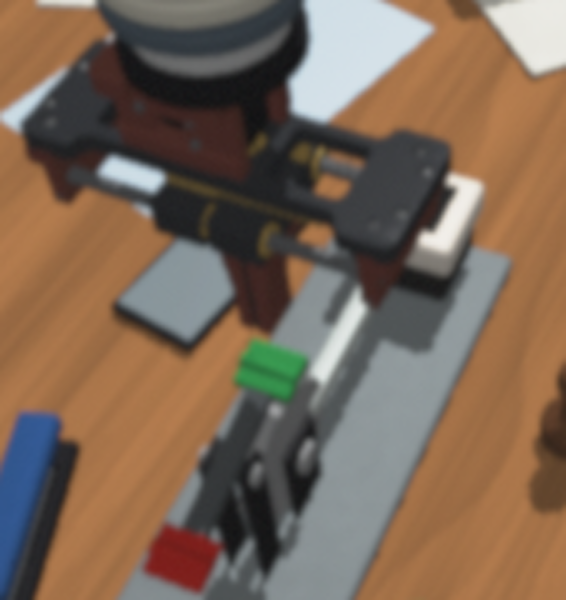

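The head lies on the rest, and the shut fingers hang above the green pad: tip at (262,330) and ridge at (272,370) in the crop. I descend onto it.

Request:
{"name": "carry_out", "arguments": {"commands": [[0.012,0.004,0,0,0,0],[0.012,0,-0.001,0,0,0],[0.008,0,0,0,0,0],[0,0,0,0,0,0]]}}

```text
t: 14.12
ee_pos: [528.9, -8.7, 110.3]
orientation: [1.171, 1.23, -1.162]
ft_force: [-0.7, 0.4, -1.2]
width: 0.7
```

Request:
{"name": "carry_out", "arguments": {"commands": [[0.003,0,0,0,0,0],[0.003,0,0,0,0,0]]}}

```text
t: 14.38
ee_pos: [529.3, -8.6, 104.2]
orientation: [1.171, 1.23, -1.161]
ft_force: [-0.7, 1.9, 3.1]
width: 0.3
```

Request:
{"name": "carry_out", "arguments": {"commands": [[0.003,0,0,0,0,0],[0.003,0,0,0,0,0]]}}

```text
t: 14.62
ee_pos: [529.8, -8.2, 98.6]
orientation: [1.172, 1.229, -1.16]
ft_force: [-0.2, 2.6, 2.7]
width: 0.1
```

Request:
{"name": "carry_out", "arguments": {"commands": [[0.003,0,0,0,0,0],[0.002,0,0,0,0,0]]}}

```text
t: 14.88
ee_pos: [530.0, -8.0, 93.5]
orientation: [1.173, 1.229, -1.16]
ft_force: [-1.0, 2.2, 2.2]
width: 0.6
```

Request:
{"name": "carry_out", "arguments": {"commands": [[0.002,0,0,0,0,0],[0.002,0,0,0,0,0]]}}

```text
t: 15.12
ee_pos: [530.6, -8.1, 91.5]
orientation: [1.173, 1.228, -1.16]
ft_force: [-9.7, 2.5, 32.0]
width: 0.4
```

The lower stop is reached (32 N). I hold briefly, then clear away.

Request:
{"name": "carry_out", "arguments": {"commands": [[0.001,0,0,0,0,0],[0.001,0,0,0,0,0],[-0.02,0,0,0,0,0],[-0.05,0,0,0,0,0],[-0.06,0,0,0,0,0],[0,-0.05,0,0,0,0],[0,-0.05,0,0,0,0],[0,0,0,0,0,0]]}}

```text
t: 16.12
ee_pos: [427.0, -16.1, 224.3]
orientation: [1.17, 1.226, -1.161]
ft_force: [1.2, -0.1, 0.7]
width: 0.2
```

```bash
python3 st.py; python3 - <<'E'
from h import *
from workcell import ctrl
a=ctrl.get_image("scene")["pixels"][80:290,120:330]
cv2.imwrite("pics/e1.png",cv2.resize(a,(600,600),interpolation=2))
E
```

```text
[426.99672174 -16.09539319 224.30200514] [ 1.15651961 -0.1428661   0.65564077]
s red [([np.float64(182.9), np.float64(233.1)], [172, 224, 24, 19, 272])]
s green [([np.float64(212.5), np.float64(183.1)], [203, 176, 20, 16, 213]), ([np.float64(255.0), np.float64(257.6)], [250, 252, 11, 12, 98])]
t red [([np.float64(320.4), np.float64(207.4)], [313, 199, 15, 17, 200])]
t green [([np.float64(303.6), np.float64(148.8)], [300, 145, 8, 8, 54]), ([np.float64(263.5), np.float64(211.2)], [257, 204, 15, 15, 178])]
file 1612
[[ 0.01   0.998  0.057]
 [-0.003  0.057 -0.998]
 [-1.     0.01   0.003]]
```

View pics/e1.png

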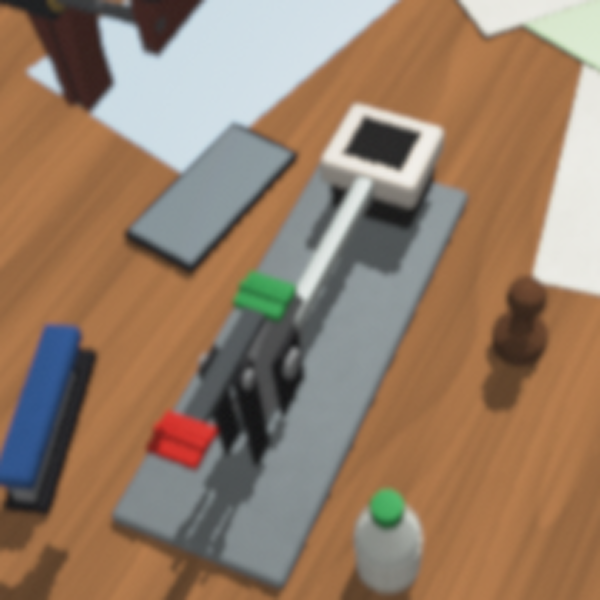

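The pads are back at their starting pixels (green (212.5,183.1), red (182.9,233.1)). The head lies flat on its rest, the loose items stand as before and the gripper is clear.

```bash
python3 -c "
from workcell import ctrl
print(ctrl.get_obs()['qvel'].round(3));print(ctrl.close_job())"
```

```text
[ 0.003  0.02  -0.014  0.002  0.002 -0.   ]
the job is handed in; nothing more can be done
None
```

The document camera is folded home and its pawl is locked again. I handed the job in at about 16 s of the 48 s allowed; the hand-in gives no verdict.

- **What I did:** I pressed the red pad down to its stop (27 N). I then pushed the head down slowly along its arc at about 2–6 N until it sat firmly on the rest (about 30 N). Last, I pressed the green pad to its stop (32 N) and moved clear.
- **Last checks:** Both pads are back at their starting pixels in the scene picture: green exactly, red within 0.2 px. The head lies flat on the rest block. The glue cap is at its starting pixel. Phone, stapler and stamp look unmoved by eye; I did not measure them. The gripper is clear, with about 1 N at the wrist.
- **What disagreed:** The shut fingertips touched things with the reported tool point about 38–40 mm below them. This was consistent at the red pad, the head and the green pad, so I worked by touch. I judged the arm's final angle from that stop height and the picture; I did not measure it separately.

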